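# Open the grinder's coolant pot at its pressure cap

### The job

Open the grinder's pressurised coolant pot: turn its winged cap counter-clockwise, without pressing, up to the first stop and hold it lightly against that stop for a good second to let the pressure go, without forcing the stop. Then press the cap down just enough to clear the stop (do not crush the seal), turn on past it until the cap is free, lift it out and set it down gently, upright, in the steel tray. Leave the hammer, the brass cup and the blade blank where they are.

Things in the scene. Friction and masses are not known exactly. Their poses are not given: they have to be found in the camera images.
- tank: Round grey coolant pot, 150 mm across, 100 mm high, fixed; a steel neck 64 mm across stands on it. Origin: centre of the underside, on the neck's axis; z up. Along its +x and -x the neck's lip has the two notches that let the cap's lugs out; two raised steel ribs on the pot's top, seen beyond the cap, lie on the same line. +y side: a round gauge.
- rim (a point): Centre of the neck's mouth, at the lip's top, 127 mm above the bench. Lip 5 mm thick, 35 mm bore: the cap's plug has 2 mm play all round. With the cap's x along the tank's x (+-6 degrees, half turns alike) its lugs stand in the notches: the seal spring lifts it 4 mm and it comes straight out, free once 11 mm up. An end stop lies about 10 degrees beyond.
- cap: Dark steel pressure cap, 180 g: disc with skirt, 78 mm across, 9 to 31 mm above the origin; brass plug below, 31 mm across, with two lugs at its foot along +x and -x (47 mm over both, 10 mm wide, 6 mm tall). Origin: centre of the plug's flat underside, z up; 116 mm above the bench when locked, with its x 76 to 82 degrees clockwise (from above) of the tank's x. Half turns are alike.
- wing (a point): Point on the cap's axis, 50 mm above its origin, in the cap's wing: an upright flat bar to grip from above, 62 mm long along the cap's x, 14 mm thick along its y, 31 to 63 mm above the cap's origin.
- vent (a joint): The sprung first stop hidden in the neck: how far (rad) the lugs push it counter-clockwise; 0 untouched. Met with the cap's x 48 to 72 degrees short of the tank's x, differing each time. Yields at 2.5 N m per rad; the cap's own friction is about 0.1 N m. Over 0.05 unpressed it vents; 0.075 to 0.095 is good; over 0.125 is forced. It is 4 mm deep: lugs pressed lower pass under, well past 40 degrees on.
- seat (a joint): The sprung seal under the cap: how far (m) it is pressed down; 0 under the locked cap, -0.004 when the cap is out or in the notches. Pushes up with 6 N at 0 and 0.5 N more per mm. Below 0.0025 is unpressed; 0.0055 to 0.007 clears the first stop; over 0.0095 crushes the seal.
- tray: Square steel tray, 180 x 180 mm, 28 mm high, walls and floor 4 mm thick, fixed. Origin: centre of the underside; z up.
- hammer: Bystander: hammer, 260 mm long, lying on the bench beyond the work.
- cup: Bystander: open brass cup, 60 mm across and 70 mm high, standing on the bench between coolant pot and tray.
- blank: Bystander: steel blade blank, about 160 mm long, lying on the bench to the robot's right.

How it is judged:
By the outcome, as a careful person would: the job done as asked, in the order asked, and still so for the second after the job is handed in, with the robot touching nothing.
It also fails if it takes over 64 s, if anything falls off the work surface, if the arm or the gripper's body presses on something with over 40 N, if the wrist force passes 120 N, or if a joint passes its speed limit or range.

### The arm

A 6-joint arm with a two-finger parallel gripper is mounted at the origin on the work surface. World frame = base frame: x ahead of the robot, y to its left, z up, the work surface at z = 0. Lengths are in mm, angles in rad, forces in N, time in s.
With the tool pointing down it reaches from about 350 to 775 mm from the base axis. Payload 7.3 kg.
Tool frame: the origin (TCP) lies at the very end of the fingers, on their centre line; the grasp point (between the pads) lies 19 mm behind it; y points along the fingers, x is the direction in which the jaws open and shut, and the axes are right-handed (so a half turn about y gives the same grasp; the last joint's range is limited). The gripper opens to 92 mm and grips with 3 to 60 N. Pads are 19 mm wide; open, the fingers measure 130 mm over their backs; the gripper's body (75 mm by 190 mm) begins 47 mm behind the grasp point.
Start: joints at [1.069, 0.342, 1.524, -0, 1.275, -0.146], TCP at [182.865, 492.143, 226.741] pointing down, gripper open.
Joint ranges: [-2.53, 2.53], [-0.77, 2.02], [0.04, 2.7], [-1, 4.14], [0.28, 2.66], [-3.11, 3.11]. Speed limits (rad/s): [2.57, 2.57, 3.14, 3.14, 3.14, 3.14].

### API

Orientations are given as a rotation vector (axis times angle).
In Python, from rig import arm, eyes gives the robot as it stands.
- The arm moves only by the tool arm_command, never from a script. Its argument "motion" is a list of rows, each a list of 3 entries, a list of its own where there are three numbers: the shift along the tool's x, y, z in mm, then the turn, a rotation vector about the tool's x, y, z in rad, then the closure in counts, from 0 (fully open) to 255 (shut). In form: [[[dx, dy, dz], [rx, ry, rz], gripper], ...]. A call has 1 to 5 rows; each row shifts and turns the commanded pose from where the row before left it, along the tool's axes as they then stand; what a row does not reach is not made up. A row lasts 1/12 s, in which the tool goes at most 41.7 mm and 7.16 degrees, less where a joint would pass 70% of its speed; a pose out of reach is approached as far as the arm can. A call with a gripper value outside its range is refused whole. The fingers move at their own pace and stop on an object; "newtons" is the grip in N (left out, the last holds). Time passes only in rows, so rows that do not move let the fingers close. It gives the time, the measured TCP pose, the force and the opening at its end, in the units of the state.
- arm.state(): the state, without advancing time (a new reading comes with each control period).
- eyes.snapshot(name): name is "scene" or "top"; returns (picture, depth): 384x512x3 uint8, blue, green, red; 384x512 float32, mm along the optical axis (not along the pixel's ray), 0 where there is no reading.
- eyes.get_calibration(name): a dict with "vfov" (degrees; the focal length in pixels is half the picture's height over the tangent of half this angle, whatever the lens; pixels are square), "cx", "cy" (the principal point, pixels), "xyz" and "attitude" of the camera in the world. Camera axes: x right, y down, z forward; pixel columns grow to the right and rows downward; lengths in mm; the calibration is good to about 2 mm. A picture is of the moment at which its call begins. get_calibration takes no time and is no camera call.
- arm.sign_off(): hands the job in, once; it reports no verdict.
The state is a dict: "t": time; "q": joint angles; "qd": joint speeds; "tau": joint torques, N m; "eef_pos": TCP position; "orientation": TCP orientation; "ft_force": force on the tool from outside, world axes, zero at the start; "wrist_torque": the same for the moment, N m; "gripper_width": finger opening in mm.
Only numpy, scipy, OpenCV 4.12 (cv2) and the standard library are available. Lean on these libraries where they do the work, as an engineer would, in place of code of your own. Each camera call takes 0.05 s, during which the arm holds its last target. There are 200 camera calls.

## Working session

There is one attempt and no reset: what is moved stays moved. The work goes in short steps, Python scripts to look and compute and a tool call to move; the robot and the scene stay as the last step left them, time stands still between calls to the robot, and variables do not carry over. Pictures are saved under pics/ and viewed, about 8 in all and at most 12, crops included, and the job is handed in when it is done.

Besides the shell and the picture viewer there is one more tool, called after ">>>" by a JSON object that holds its "name" and its "arguments". arm_command: Moves the arm, as the interface text tells. Its arguments: {"type":"object","properties":{"motion":{"type":"array"},"newtons":{"type":"number"}},"required":["motion"]}

```bash
ls; mkdir -p pics; python3 - <<'E'
from rig import arm, eyes
import cv2,numpy as np
s=arm.state();print(s)
for n in ("scene","top"):
    print(n,eyes.get_calibration(n))
    im,d=eyes.snapshot(n);cv2.imwrite(f"pics/{n}0.png",im);np.save(f"pics/{n}0.npy",d)
    print((d>0).mean(),d.max())
E
```

```text
pics
{'t': 0.0, 'q': array([ 1.06898184e+00,  3.42741547e-01,  1.52498663e+00, -3.10738793e-06,
        1.27536070e+00, -1.46014536e-01]), 'qd': array([-7.98434905e-04,  6.97686500e-04, -6.23628330e-04, -2.89564812e-04,
        2.76171217e-03,  5.39975625e-05]), 'tau': array([ 7.27957158e-04, -4.31243491e+01, -2.44224823e+01,  7.18063815e-02,
        5.58493752e-02, -1.53048313e-04]), 'eef_pos': array([182.68039025, 491.78500033, 226.04577823]), 'orientation': array([-1.35746059, -0.94221932,  0.94443113]), 'ft_force': array([-0.74504398,  0.26801475,  0.76918275]), 'wrist_torque': array([-0.01476674, -0.0438178 ,  0.05456674]), 'gripper_width': 91.82349213819113}
scene {'vfov': 47.007685756575434, 'cx': 263.38988491959975, 'cy': 191.68348627249796, 'xyz': array([1186.66332581,  -19.08125627,  968.95444344]), 'attitude': array([-1.83688099, -1.93227712,  0.61956492])}
0.9959767659505209 3053.054
top {'vfov': 46.19901642706993, 'cx': 264.3350828835366, 'cy': 194.91469331262257, 'xyz': array([ 385.93750585,  -69.43241317, 1279.7463226 ]), 'attitude': array([-2.14442019,  2.10255689, -0.1859292 ])}
0.9961903889973959 2204.6619
```

View pics/scene0.png

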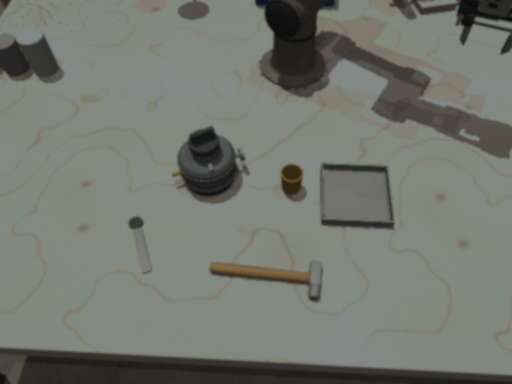

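View pics/top0.png

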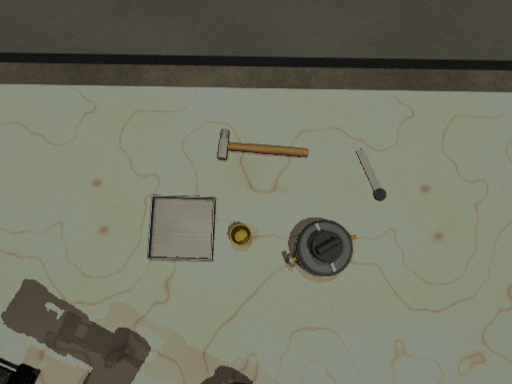

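The scene view shows the pot around (207,165), cup (291,178), tray (356,195), hammer and blank. The top view shows the pot at (322,247), wing around (325,243), ribs near (319,222) and (333,266), and tray (182,228).

```bash
cat >h.py <<'E'
import numpy as np, cv2
from scipy.spatial.transform import Rotation as R
from rig import arm, eyes
def cal(n):
    c=eyes.get_calibration(n); return c, 192/np.tan(np.radians(c['vfov']/2)), R.from_rotvec(c['attitude']).as_matrix()
def cloud(n,d):
    c,f,M=cal(n); v,u=np.mgrid[:384,:512]
    P=np.dstack([(u-c['cx'])/f*d,(v-c['cy'])/f*d,d])
    return P@M.T+c['xyz']
def ray(n,u,v,z):
    c,f,M=cal(n); r=M@[(u-c['cx'])/f,(v-c['cy'])/f,1]; return c['xyz']+r*(z-c['xyz'][2])/r[2]
def pix(n,p):
    c,f,M=cal(n); q=M.T@(np.array(p)-c['xyz']); return c['cx']+f*q[0]/q[2], c['cy']+f*q[1]/q[2]
E
python3 - <<'E'
from h import *
for n in ("top","scene"):
    im=cv2.imread(f"pics/{n}0.png");d=np.load(f"pics/{n}0.npy");P=cloud(n,d)
    x,y,z=P[...,0],P[...,1],P[...,2]
    box=(abs(x-480)<300)&(abs(y)<500)
    print(n,"bench z",np.median(z[box]))
    for lo,hi in((165,190),(135,155),(95,108),(60,75),(20,34)):
        m=(box&(z>lo)&(z<hi)&(d>0)).astype(np.uint8)
        k,l,st,ce=cv2.connectedComponentsWithStats(m)
        for i in range(1,k):
            if st[i,4]<25: continue
            q=P[l==i]; vv=np.argwhere(l==i)[:,::-1].astype(np.float32)
            r=cv2.minAreaRect(q[:,:2].astype(np.float32))
            print(lo,hi,st[i,4],"mean",q.mean(0).round(1),"rect",np.round(r[0],1),np.round(r[1],1),round(r[2],1),"pix",ce[i].round(1))
im=cv2.imread("pics/top0.png")[205:290,275:370]
cv2.imwrite("pics/c.png",cv2.convertScaleAbs(cv2.resize(im,None,fx=7,fy=7,interpolation=cv2.INTER_CUBIC),alpha=1.8))
E
```

```text
top bench z 0.7473691092238823
165 190 149 mean [ 467.4 -218.7  178.5] rect [ 468.1 -219.9] [13.8 63. ] 30.5 pix [328.4 244.7]
135 155 607 mean [ 467.  -218.5  147.4] rect [ 467.7 -219.4] [75.6 76.3] 24.2 pix [326.6 245.7]
95 108 1430 mean [ 466.  -216.1  100.3] rect [ 467.3 -219.5] [139.3 141.6] 64.6 pix [323.4 247.4]
60 75 115 mean [502.8   4.7  69.3] rect [500.9   2.8] [57.3 56.7] 1.6 pix [239.8 232.7]
60 75 63 mean [ 435.1 -134.    68.3] rect [ 436.4 -138.1] [33.7 22.7] 20.7 pix [291.1 259.2]
20 34 713 mean [752.9 -35.5  25. ] rect [757.1 -51.7] [ 55.1 260.2] 3.1 pix [257.2 148.1]
20 34 436 mean [523.3 176.8  26.9] rect [520.8 172.4] [181.3 180.3] 89.6 pix [179.4 225.9]
scene bench z 0.06349573427092992
165 190 191 mean [ 469.7 -219.3  175.3] rect [ 467.9 -219.3] [15.4 62.1] 28.5 pix [201.5 132.8]
135 155 421 mean [ 483.3 -214.2  146. ] rect [ 476.8 -217.7] [58.1 77.3] 11.8 pix [204.4 145.1]
95 108 1076 mean [ 488.  -214.3   99.7] rect [ 477.8 -217.6] [124.2 140.1] 15.4 pix [206.3 158.6]
60 75 51 mean [ 437.6 -131.9   67.9] rect [ 435.1 -132.5] [30.4 11.8] 22.6 pix [241.1 152.4]
60 75 164 mean [ 525.  -201.8   66.4] rect [ 513.8 -204.3] [ 51.8 140.7] 18.3 pix [210.9 178.3]
60 75 170 mean [497.3   3.6  67.1] rect [498.6   2.9] [57.6 60.2] 68.7 pix [291.8 172.3]
20 34 589 mean [524.1 176.4  25.6] rect [519. 172.] [180.  184.7] 89.6 pix [357.9 193.5]
20 34 59 mean [478.5   4.1  28.1] rect [478.5   3.8] [15.8 39.7] 1.2 pix [291.6 175.6]
20 34 91 mean [ 529.2 -207.7   28.4] rect [ 523.4 -211.5] [ 37.2 128.8] 9.5 pix [210.1 188.1]
20 34 46 mean [519.5   1.2  27.3] rect [516.7   3.2] [47.2 17.7] 89.9 pix [290.2 188.3]
20 34 1018 mean [753.6 -34.1  24.1] rect [757.6 -50.7] [ 56.2 260.4] 3.1 pix [272.9 270.9]
```

View pics/c.png

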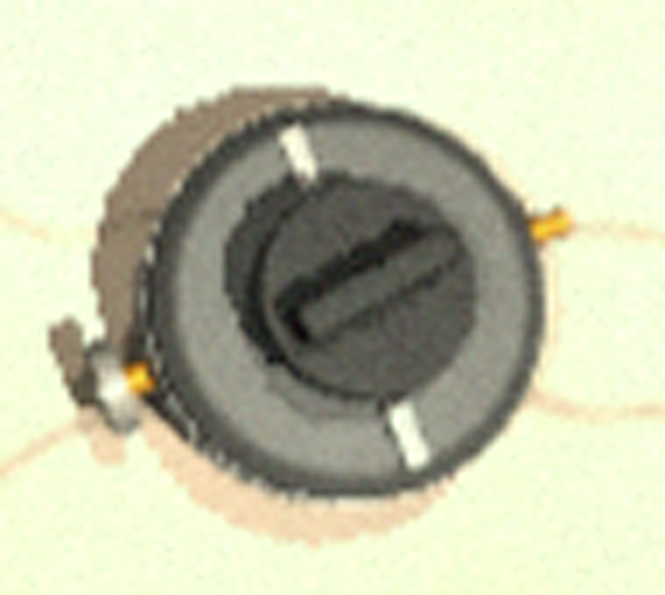

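```bash
python3 - <<'E'
from h import *
d=np.load("pics/top0.npy");im=cv2.imread("pics/top0.png");P=cloud("top",d);z=P[...,2]
m=((im.min(2)>im[240,300:310].mean()+0)&(z>96)&(z<112)).astype(np.uint8)
g=im.min(2); m=((g>105)&(z>94)&(z<112)).astype(np.uint8)
k,l,st,ce=cv2.connectedComponentsWithStats(m)
for i in range(1,k):
    if st[i,4]>5: print(st[i,4],ce[i],P[l==i].mean(0))
a=ray("top",299/7+275,153/7+205,103);b=ray("top",407/7+275,435/7+205,103)
print(a,b,(a+b)/2,np.degrees(np.arctan2(*(a-b)[1::-1])))
q=P[(z>165)&(z<190)&(abs(P[...,0]-467)<60)&(abs(P[...,1]+219)<60)]
print(q[:,2].min(),np.median(q[:,2]))
q=q[q[:,2]>175];r=q[:,:2]-q[:,:2].mean(0);w=np.linalg.svd(r,full_matrices=0)[2][0];print(len(q),np.degrees(np.arctan2(w[1],w[0])))
s=arm.state();M=R.from_rotvec(s['orientation']).as_matrix();print(M.round(3))
xl=M[:,0];print("tool x az",np.degrees(np.arctan2(xl[1],xl[0])))
dp=np.array([468,-219.5,300])-s['eef_pos'];print(M.T@dp)
E
```

```text
14 [317.35714286 226.28571429] [ 519.89270582 -199.72728439  107.81436636]
25 [332.96 266.72] [ 416.37060799 -239.75271017  107.30775667]
[ 518.95848031 -201.19539969  103.        ] [ 415.40774475 -240.84393451  103.        ] [ 467.18311253 -221.0196671   103.        ] 20.951340312883236
166.96114824399888 178.65983134272392
136 120.04302571146468
[[ 0.348 -0.001 -0.937]
 [ 0.937 -0.001  0.348]
 [-0.001 -1.     0.   ]]
tool x az 69.61371480757067
[-567.48730721  -73.21820701 -515.20389995]
```

>>> {"name": "arm_command", "arguments": {"motion": [[[0, 0, 0], [0, 0.12, 0], 0], [[0, 0, 0], [0, 0.12, 0], 0], [[0, 0, 0], [0, 0.12, 0], 0], [[0, 0, 0], [0, 0.12, 0], 0], [[0, 0, 0], [0, 0.12, 0], 0]], "newtons": 60}}

```text
t: 0.52
eef_pos: [182.7, 491.9, 226.3]
orientation: [-1.518, -0.477, 0.478]
ft_force: [0.5, 0.0, 0.3]
gripper_width: 91.5
```

>>> {"name": "arm_command", "arguments": {"motion": [[[0, 0, 0], [0, 0.09, 0], 0], [[0, 0, 0], [0, 0, 0], 0]]}}

```text
t: 0.68
eef_pos: [182.8, 492.0, 226.4]
orientation: [-1.532, -0.409, 0.409]
ft_force: [0.4, 0.4, 0.8]
gripper_width: 91.7
```

```bash
cat >>h.py <<'E'
def to(p,p0=None):
    s=arm.state();M=R.from_rotvec(s['orientation']).as_matrix();p0=s['eef_pos'] if p0 is None else np.array(p0)
    return (M.T@(np.array(p)-p0)).round(1)
def st():
    s=arm.state();M=R.from_rotvec(s['orientation']).as_matrix()
    print("t %.2f"%s['t'],"p",s['eef_pos'].round(2),"az %.2f"%np.degrees(np.arctan2(M[1,0],M[0,0])),"y",M[:,1].round(4),"F",s['ft_force'].round(2),"T",s['wrist_torque'].round(3),"tau6 %.3f"%s['tau'][5],"w %.1f"%s['gripper_width'])
E
python3 -c "
from h import *
st();print(to([480,100,226]),to([468,-219.5,226],[480,100,226]))"
```

```text
t 0.68 p [182.79 491.95 226.37] az 29.90 y [-4.e-04 -6.e-04 -1.e+00] F [0.4  0.35 0.83] T [-0.078  0.022 -0.023] tau6 1.353 w 91.7
[  62.3    0.5 -487.9] [-1.697e+02  2.000e-01 -2.710e+02]
```

>>> {"name": "arm_command", "arguments": {"motion": [[[5, 0, -39], [0, 0, 0], 0], [[5, 0, -39], [0, 0, 0], 0], [[5, 0, -39], [0, 0, 0], 0], [[5, 0, -39], [0, 0, 0], 0], [[5, 0, -39], [0, 0, 0], 0]]}}

```text
t: 1.1
eef_pos: [302.7, 334.4, 226.6]
orientation: [-1.531, -0.415, 0.415]
ft_force: [0.4, 0.5, 0.4]
gripper_width: 91.8
```

>>> {"name": "arm_command", "arguments": {"motion": [[[5, 0, -39], [0, 0, 0], 0], [[5, 0, -39], [0, 0, 0], 0], [[5, 0, -39], [0, 0, 0], 0], [[5, 0, -39], [0, 0, 0], 0], [[5, 0, -39], [0, 0, 0], 0]]}}

```text
t: 1.52
eef_pos: [422.3, 177.9, 226.7]
orientation: [-1.531, -0.414, 0.414]
ft_force: [1.4, 0.2, 0.5]
gripper_width: 91.7
```

>>> {"name": "arm_command", "arguments": {"motion": [[[-12, 0, -37], [0, 0, 0], 0], [[-17, 0, -37], [0, 0, 0], 0], [[-20, 0, -34], [0, 0, 0], 0], [[-20, 0, -34], [0, 0, 0], 0], [[-20, 0, -34], [0, 0, 0], 0]]}}

```text
t: 1.93
eef_pos: [432.3, -19.0, 226.6]
orientation: [-1.531, -0.414, 0.414]
ft_force: [0.4, -0.5, -0.1]
gripper_width: 91.7
```

```bash
python3 -c "
from h import *
st();print(to([468,-219.5,226]))"
```

```text
t 1.93 p [432.31 -19.01 226.6 ] az 30.28 y [-2.e-04  2.e-04 -1.e+00] F [ 0.37 -0.51 -0.12] T [-0.089  0.027  0.011] tau6 1.446 w 91.7
[ -70.3    0.6 -191.1]
```

>>> {"name": "arm_command", "arguments": {"motion": [[[-14, 0, -36], [0, 0, 0], 0], [[-14, 0, -36], [0, 0, 0], 0], [[-14, 0, -36], [0, 0, 0], 0], [[-12, 0, -36], [0, 0, 0], 0], [[-10, 0, -32], [0, 0, 0], 0]]}}

```text
t: 2.35
eef_pos: [465.4, -204.0, 226.6]
orientation: [-1.531, -0.413, 0.413]
ft_force: [0.6, -0.3, 0.3]
gripper_width: 91.9
```

>>> {"name": "arm_command", "arguments": {"motion": [[[0, 0, 0], [0, 0, 0], 0], [[0, 0, 0], [0, 0, 0], 0], [[0, 0, 0], [0, 0, 0], 0]]}}

```text
t: 2.6
eef_pos: [465.2, -201.0, 226.2]
orientation: [-1.53, -0.412, 0.413]
ft_force: [-0.7, 0.5, -0.5]
gripper_width: 91.9
```

```bash
python3 -c "
from h import *
st();print(to([468,-219.5,226]))
im,d=eyes.snapshot('scene');u,v=pix('scene',[468,-219,190]);u=int(u);v=int(v);print(u,v)
cv2.imwrite('pics/s1.png',cv2.convertScaleAbs(cv2.resize(im[v-40:v+70,u-70:u+70],None,fx=5,fy=5,interpolation=2),alpha=1.8))"
```

```text
t 2.60 p [ 465.22 -201.02  226.24] az 30.16 y [-0.001   0.0012 -1.    ] F [-0.7   0.49 -0.47] T [-0.075  0.008  0.017] tau6 -0.041 w 91.9
[ -6.9   0.2 -17.4]
200 128
```

View pics/s1.png

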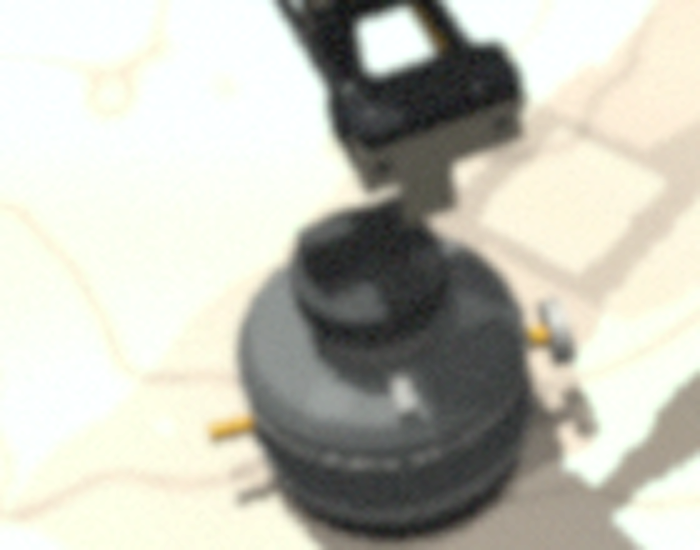

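The gripper (lower finger near (430,190) in the crop) hangs above and slightly off the wing; pot and cap are unmoved. I'll correct and descend.

>>> {"name": "arm_command", "arguments": {"motion": [[[-7, 0, -17.5], [0, 0, 0], 0], [[0, 0, 0], [0, 0, 0], 0], [[0, 20, 0], [0, 0, 0], 0], [[0, 20, 0], [0, 0, 0], 0], [[0, 15, 0], [0, 0, 0], 0]]}}

```text
t: 3.07
eef_pos: [467.9, -218.4, 170.7]
orientation: [-1.53, -0.413, 0.413]
ft_force: [0.1, -0.4, 0.6]
gripper_width: 91.7
```

>>> {"name": "arm_command", "arguments": {"motion": [[[0, 10, 0], [0, 0, 0], 0], [[0, 6, 0], [0, 0, 0], 0], [[0, 4, 0], [0, 0, 0], 0], [[0, 0, 0], [0, 0, 0], 0], [[0, 0, 0], [0, 0, 0], 0]]}}

```text
t: 3.48
eef_pos: [468.7, -220.2, 152.3]
orientation: [-1.532, -0.412, 0.411]
ft_force: [0.0, -0.1, 0.0]
gripper_width: 91.9
```

```bash
python3 -c "
from h import *
st();print(to([468,-219.5,150]))"
```

```text
t 3.48 p [ 468.72 -220.18  152.3 ] az 30.10 y [ 9.e-04 -4.e-04 -1.e+00] F [ 0.01 -0.13  0.01] T [-0.082  0.043  0.014] tau6 0.000 w 91.9
[-0.3  2.3  1. ]
```

>>> {"name": "arm_command", "arguments": {"motion": [[[0, 2, 0.8], [0, 0, 0], 0], [[0, 0, 0], [0, 0, 0], 120], [[0, 0, 0], [0, 0, 0], 170], [[0, 0, 0], [0, 0, 0], 200], [[0, 0, 0], [0, 0, 0], 220]], "newtons": 20}}

```text
t: 3.9
eef_pos: [468.0, -219.6, 149.9]
orientation: [-1.532, -0.412, 0.411]
ft_force: [-0.2, -1.0, -0.4]
gripper_width: 69.5
```

>>> {"name": "arm_command", "arguments": {"motion": [[[0, 0, 0], [0, 0, 0], 255], [[0, 0, 0], [0, 0, 0], 255], [[0, 0, 0], [0, 0, 0], 255], [[0, 0, 0], [0, 0, 0], 255], [[0, 0, 0], [0, 0, 0], 255]]}}

```text
t: 4.32
eef_pos: [467.9, -219.5, 149.7]
orientation: [-1.531, -0.411, 0.411]
ft_force: [-0.1, 0.4, -0.3]
gripper_width: 36.4
```

```bash
python3 -c "
from h import *
st()"
```

```text
t 4.32 p [ 467.93 -219.5   149.66] az 30.08 y [-1.e-04  1.e-04 -1.e+00] F [-0.11  0.38 -0.27] T [-0.026 -0.015 -0.007] tau6 0.000 w 36.4
```

>>> {"name": "arm_command", "arguments": {"motion": [[[0, 0, 0], [0, 0, 0], 255], [[0, 0, 0], [0, 0, 0], 255], [[0, 0, 0], [0, 0, 0], 255], [[0, 0, 0], [0, 0, 0], 255], [[0, 0, 0], [0, 0, 0], 255]]}}

```text
t: 4.73
eef_pos: [467.8, -219.6, 149.7]
orientation: [-1.531, -0.411, 0.412]
ft_force: [-2.2, -0.6, 1.5]
gripper_width: 13.8
```

```bash
python3 -c "
from h import *
st()"
```

```text
t 4.73 p [ 467.78 -219.62  149.73] az 30.08 y [-3.e-04 -1.e-04 -1.e+00] F [-2.2  -0.58  1.54] T [-0.21   0.307 -0.031] tau6 0.007 w 13.8
```

>>> {"name": "arm_command", "arguments": {"motion": [[[0, 0, 0], [0, 0, 0], 255], [[0, 0, 0], [0, 0, 0], 255], [[0, 0, 0], [0, 0, 0], 255]], "newtons": 50}}

```text
t: 4.98
eef_pos: [467.8, -219.6, 149.7]
orientation: [-1.531, -0.411, 0.412]
ft_force: [-0.9, -0.7, 1.8]
gripper_width: 13.7
```

```bash
python3 -c "
from h import *
st()"
```

```text
t 4.98 p [ 467.81 -219.59  149.74] az 30.08 y [-2.e-04 -1.e-04 -1.e+00] F [-0.93 -0.71  1.75] T [-0.23   0.367  0.009] tau6 0.008 w 13.7
```

>>> {"name": "arm_command", "arguments": {"motion": [[[0, 0, 0], [0, -0.03, 0], 255], [[0, 0, 0], [0, -0.03, 0], 255], [[0, 0, 0], [0, 0, 0], 255], [[0, 0, 0], [0, 0, 0], 255]]}}

```text
t: 5.32
eef_pos: [468.0, -219.5, 149.7]
orientation: [-1.522, -0.458, 0.457]
ft_force: [-1.5, -0.6, 0.3]
gripper_width: 13.6
```

```bash
python3 -c "
from h import *
st()"
```

```text
t 5.32 p [ 468.04 -219.51  149.71] az 33.47 y [ 2.e-04  0.e+00 -1.e+00] F [-1.49 -0.57  0.31] T [-0.153  0.162  0.009] tau6 -0.038 w 13.6
```

>>> {"name": "arm_command", "arguments": {"motion": [[[0, 0, 0], [0, -0.03, 0], 255], [[0, 0, 0], [0, -0.03, 0], 255], [[0, 0, 0], [0, 0, 0], 255], [[0, 0, 0], [0, 0, 0], 255]]}}

```text
t: 5.65
eef_pos: [468.1, -219.4, 149.7]
orientation: [-1.511, -0.504, 0.504]
ft_force: [0.1, -0.6, 1.4]
gripper_width: 13.6
```

```bash
python3 -c "
from h import *
st()"
```

```text
t 5.65 p [ 468.14 -219.43  149.73] az 36.88 y [ 4.e-04  1.e-04 -1.e+00] F [ 0.09 -0.57  1.41] T [0.043 0.012 0.013] tau6 -0.030 w 13.6
```

>>> {"name": "arm_command", "arguments": {"motion": [[[0, 0, 0], [0, -0.02, 0], 255], [[0, 0, 0], [0, -0.02, 0], 255], [[0, 0, 0], [0, -0.02, 0], 255]]}}

```text
t: 5.9
eef_pos: [468.1, -219.4, 149.7]
orientation: [-1.499, -0.553, 0.552]
ft_force: [0.0, -0.4, 0.7]
gripper_width: 13.8
```

```bash
python3 -c "
from h import *
st()"
```

```text
t 5.90 p [ 468.12 -219.43  149.73] az 40.48 y [ 4.e-04  2.e-04 -1.e+00] F [ 0.   -0.37  0.74] T [ 0.082 -0.059 -0.021] tau6 0.275 w 13.8
```

>>> {"name": "arm_command", "arguments": {"motion": [[[0, 0, 0], [0, -0.02, 0], 255], [[0, 0, 0], [0, -0.02, 0], 255], [[0, 0, 0], [0, -0.01, 0], 255]]}}

```text
t: 6.15
eef_pos: [468.0, -219.4, 149.7]
orientation: [-1.489, -0.592, 0.591]
ft_force: [1.2, 0.9, 1.2]
gripper_width: 13.8
```

```bash
python3 -c "
from h import *
st()"
```

```text
t 6.15 p [ 468.05 -219.44  149.73] az 43.35 y [ 3.e-04  2.e-04 -1.e+00] F [1.19 0.91 1.22] T [ 0.075 -0.097 -0.046] tau6 -0.043 w 13.8
```

>>> {"name": "arm_command", "arguments": {"motion": [[[0, 0, 0], [0, -0.02, 0], 255], [[0, 0, 0], [0, -0.02, 0], 255], [[0, 0, 0], [0, -0.01, 0], 255]]}}

```text
t: 6.4
eef_pos: [468.0, -219.5, 149.7]
orientation: [-1.477, -0.631, 0.63]
ft_force: [-0.1, 0.7, 1.3]
gripper_width: 14.0
```

```bash
python3 -c "
from h import *
st()"
```

```text
t 6.40 p [ 468.   -219.49  149.72] az 46.23 y [ 2.e-04  1.e-04 -1.e+00] F [-0.08  0.72  1.28] T [ 0.156 -0.082 -0.1  ] tau6 -0.036 w 14.0
```

```bash
cat >>h.py <<'E'
def avg(n=5):
    T=[];F=[]
    for i in range(n):
        im,d=eyes.snapshot('scene' if i%2==0 else 'top'); s=arm.state();T.append(s['wrist_torque']);F.append(s['ft_force'])
    print("avgT",np.mean(T,0).round(3),"sd",np.std(T,0).round(3),"avgF",np.mean(F,0).round(2));st()
E
python3 -c "
from h import *
avg(6)
im,d=eyes.snapshot('scene');a=cv2.imread('pics/scene0.png')
f=lambda i:cv2.convertScaleAbs(cv2.resize(i[105:195,165:250],None,fx=4.6,fy=4.6,interpolation=2),alpha=2.2)
cv2.imwrite('pics/s2.png',np.hstack([f(a),f(im)]))"
```

```text
avgT [ 0.166 -0.133 -0.027] sd [0.027 0.022 0.044] avgF [0.47 0.93 1.23]
t 6.70 p [ 467.97 -219.5   149.72] az 46.12 y [ 1.e-04  1.e-04 -1.e+00] F [0.7  0.97 1.79] T [ 0.201 -0.137 -0.077] tau6 0.020 w 13.8
```

View pics/s2.png

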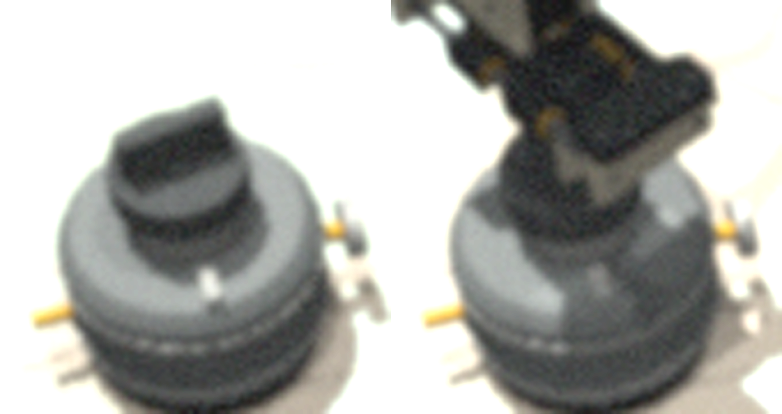

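The crop shows the gripper holding the wing, pot still in place (rib near (605,275)); torque noise is about 0.04 N m, so I average readings.

>>> {"name": "arm_command", "arguments": {"motion": [[[0, 0, 0], [0, -0.02, 0], 255], [[0, 0, 0], [0, -0.01, 0], 255], [[0, 0, 0], [0, -0.01, 0], 255]]}}

```text
t: 7.0
eef_pos: [467.9, -219.5, 149.7]
orientation: [-1.468, -0.661, 0.661]
ft_force: [0.3, 0.6, 1.8]
gripper_width: 13.9
```

```bash
python3 -c "
from h import *
st();avg(8)"
```

```text
t 7.00 p [ 467.93 -219.52  149.7 ] az 48.48 y [ 0.e+00  1.e-04 -1.e+00] F [0.34 0.57 1.8 ] T [ 0.119 -0.098 -0.069] tau6 0.076 w 13.9
avgT [ 0.128 -0.108 -0.005] sd [0.035 0.031 0.025] avgF [0.05 0.86 1.22]
t 7.40 p [ 467.95 -219.53  149.72] az 48.41 y [ 0. -0. -1.] F [-0.39  1.18  0.2 ] T [ 0.072 -0.083 -0.028] tau6 0.010 w 13.5
```

>>> {"name": "arm_command", "arguments": {"motion": [[[0, 0, 0], [0, -0.02, 0], 255], [[0, 0, 0], [0, -0.02, 0], 255], [[0, 0, 0], [0, -0.01, 0], 255]]}}

```text
t: 7.65
eef_pos: [468.0, -219.6, 149.7]
orientation: [-1.455, -0.7, 0.7]
ft_force: [-0.3, 0.5, 2.0]
gripper_width: 13.8
```

```bash
python3 -c "
from h import *
st();avg(6)"
```

```text
t 7.65 p [ 467.95 -219.55  149.71] az 51.39 y [ 0.  0. -1.] F [-0.26  0.46  1.95] T [ 0.078 -0.016 -0.025] tau6 -0.022 w 13.8
avgT [ 0.085 -0.059  0.011] sd [0.008 0.03  0.054] avgF [-0.07  0.55  1.68]
t 7.95 p [ 467.94 -219.55  149.7 ] az 51.28 y [ 0. -0. -1.] F [0.11 0.55 2.23] T [ 0.076 -0.105 -0.006] tau6 0.020 w 13.7
```

>>> {"name": "arm_command", "arguments": {"motion": [[[0, 0, 0], [0, -0.02, 0], 255], [[0, 0, 0], [0, -0.02, 0], 255], [[0, 0, 0], [0, -0.01, 0], 255]]}}

```text
t: 8.2
eef_pos: [468.0, -219.5, 149.7]
orientation: [-1.442, -0.739, 0.739]
ft_force: [0.3, 0.4, 1.7]
gripper_width: 14.0
```

```bash
python3 -c "
from h import *
st();avg(6)"
```

```text
t 8.20 p [ 467.96 -219.53  149.71] az 54.25 y [ 1.e-04  0.e+00 -1.e+00] F [0.33 0.4  1.71] T [ 0.046 -0.034 -0.007] tau6 -0.019 w 14.0
avgT [ 0.033 -0.044  0.011] sd [0.026 0.018 0.011] avgF [-0.15  0.2   2.  ]
t 8.50 p [ 467.97 -219.53  149.72] az 54.14 y [ 1.e-04  0.e+00 -1.e+00] F [-0.16  0.03  2.1 ] T [ 0.024 -0.08  -0.   ] tau6 0.019 w 14.0
```

>>> {"name": "arm_command", "arguments": {"motion": [[[0, 0, 0], [0, -0.02, 0], 255], [[0, 0, 0], [0, -0.02, 0], 255], [[0, 0, 0], [0, -0.01, 0], 255]]}}

```text
t: 8.75
eef_pos: [468.0, -219.6, 149.7]
orientation: [-1.428, -0.777, 0.777]
ft_force: [-0.2, 0.0, 2.6]
gripper_width: 13.6
```

```bash
python3 -c "
from h import *
st();avg(6)"
```

```text
t 8.75 p [ 467.97 -219.57  149.72] az 57.12 y [ 1.e-04 -0.e+00 -1.e+00] F [-0.25  0.01  2.59] T [ 0.038 -0.056 -0.104] tau6 -0.036 w 13.6
avgT [-0.03  -0.033 -0.001] sd [0.015 0.014 0.035] avgF [ 0.01 -0.38  2.28]
t 9.05 p [ 467.98 -219.56  149.72] az 57.00 y [ 1.e-04 -0.e+00 -1.e+00] F [-0.21 -1.36  2.1 ] T [-0.027 -0.049 -0.035] tau6 0.001 w 14.0
```

>>> {"name": "arm_command", "arguments": {"motion": [[[0, 0, 0], [0, -0.02, 0], 255], [[0, 0, 0], [0, -0.02, 0], 255], [[0, 0, 0], [0, -0.01, 0], 255]]}}

```text
t: 9.3
eef_pos: [468.0, -219.8, 149.7]
orientation: [-1.413, -0.815, 0.815]
ft_force: [-0.1, -1.3, 0.4]
gripper_width: 13.7
```

```bash
python3 -c "
from h import *
st();avg(6)"
```

```text
t 9.30 p [ 467.96 -219.76  149.7 ] az 59.98 y [ 1.e-04 -3.e-04 -1.e+00] F [-0.1  -1.3   0.39] T [-0.359 -0.003 -0.041] tau6 -0.069 w 13.7
avgT [-0.421  0.056 -0.054] sd [0.067 0.023 0.016] avgF [-0.05 -2.43  1.5 ]
t 9.60 p [ 467.94 -219.74  149.7 ] az 59.87 y [ 0.e+00 -3.e-04 -1.e+00] F [-0.13 -2.97  0.98] T [-0.504  0.053 -0.056] tau6 -0.033 w 13.9
```

>>> {"name": "arm_command", "arguments": {"motion": [[[0, 0, 0], [0, -0.01, 0], 255], [[0, 0, 0], [0, -0.01, 0], 255], [[0, 0, 0], [0, 0, 0], 255]]}}

```text
t: 9.85
eef_pos: [467.9, -219.8, 149.7]
orientation: [-1.407, -0.83, 0.83]
ft_force: [0.3, -3.9, 1.6]
gripper_width: 13.4
```

```bash
python3 -c "
from h import *
st();avg(6)"
```

```text
t 9.85 p [ 467.94 -219.77  149.7 ] az 61.06 y [ 0.e+00 -4.e-04 -1.e+00] F [ 0.26 -3.85  1.62] T [-0.715  0.107 -0.086] tau6 -0.227 w 13.4
avgT [-0.825  0.122 -0.08 ] sd [0.062 0.027 0.028] avgF [-0.13 -4.16  0.93]
t 10.15 p [ 467.97 -219.76  149.74] az 61.02 y [ 1.e-04 -4.e-04 -1.e+00] F [-0.23 -4.31  1.29] T [-0.931  0.126 -0.104] tau6 -0.070 w 13.8
```

>>> {"name": "arm_command", "arguments": {"motion": [[[0, 0, 0], [0, -0.01, 0], 255], [[0, 0, 0], [0, -0.01, 0], 255], [[0, 0, 0], [0, 0, 0], 255]]}}

```text
t: 10.4
eef_pos: [468.0, -219.8, 149.7]
orientation: [-1.401, -0.845, 0.845]
ft_force: [0.1, -4.3, 0.6]
gripper_width: 13.8
```

```bash
python3 -c "
from h import *
st();avg(8)"
```

```text
t 10.40 p [ 467.97 -219.76  149.72] az 62.22 y [ 2.e-04 -4.e-04 -1.e+00] F [ 0.05 -4.32  0.63] T [-0.999  0.061 -0.125] tau6 -0.253 w 13.8
avgT [-1.017  0.136 -0.099] sd [0.036 0.025 0.022] avgF [-0.45 -4.98  0.68]
t 10.80 p [ 467.97 -219.78  149.73] az 62.20 y [ 2.e-04 -4.e-04 -1.e+00] F [-0.81 -5.2   0.94] T [-1.049  0.126 -0.06 ] tau6 -0.109 w 13.6
```

>>> {"name": "arm_command", "arguments": {"motion": [[[0, 0, 0], [0, -0.01, 0], 255], [[0, 0, 0], [0, -0.01, 0], 255], [[0, 0, 0], [0, 0, 0], 255]]}}

```text
t: 11.05
eef_pos: [468.0, -219.8, 149.7]
orientation: [-1.394, -0.86, 0.861]
ft_force: [-0.5, -6.3, 0.9]
gripper_width: 13.6
```

```bash
python3 -c "
from h import *
st();avg(12)"
```

```text
t 11.05 p [ 467.98 -219.83  149.7 ] az 63.37 y [ 1.e-04 -5.e-04 -1.e+00] F [-0.48 -6.32  0.92] T [-1.041  0.107 -0.12 ] tau6 -0.269 w 13.6
avgT [-1.036  0.131 -0.116] sd [0.024 0.022 0.039] avgF [-0.8  -5.57  0.69]
t 11.65 p [ 467.96 -219.85  149.71] az 63.34 y [ 1.e-04 -5.e-04 -1.e+00] F [-1.31 -5.67  0.58] T [-1.01   0.14  -0.141] tau6 -0.123 w 13.8
```

>>> {"name": "arm_command", "arguments": {"motion": [[[0, 0, 0], [0, -0.007, 0], 255], [[0, 0, 0], [0, 0, 0], 255], [[0, 0, 0], [0, 0, 0], 255], [[0, 0, 0], [0, 0, 0], 255]]}}

```text
t: 11.98
eef_pos: [468.0, -219.9, 149.7]
orientation: [-1.392, -0.865, 0.865]
ft_force: [-1.0, -6.0, 0.7]
gripper_width: 13.6
```

```bash
python3 -c "
from h import *
avg(12);avg(12)"
```

```text
avgT [-1.078  0.143 -0.14 ] sd [0.02  0.025 0.022] avgF [-0.24 -5.67  0.69]
t 12.58 p [ 467.98 -219.9   149.72] az 63.74 y [ 2.e-04 -6.e-04 -1.e+00] F [-0.45 -5.62  0.01] T [-1.07   0.127 -0.157] tau6 -0.144 w 13.6
avgT [-1.084  0.129 -0.139] sd [0.027 0.016 0.027] avgF [-0.35 -5.53  0.51]
t 13.18 p [ 467.99 -219.87  149.72] az 63.74 y [ 2.e-04 -6.e-04 -1.e+00] F [-0.49 -5.57  0.42] T [-1.11   0.119 -0.11 ] tau6 -0.144 w 13.9
```

>>> {"name": "arm_command", "arguments": {"motion": [[[0, 2, 0], [0, 0, 0], 255], [[0, 2, 0], [0, 0, 0], 255], [[0, 1.5, 0], [0, 0, 0], 255], [[0, 0.8, 0], [0, 0, 0], 255], [[0, 0, 0], [0, 0, 0], 255]], "newtons": 60}}

```text
t: 13.6
eef_pos: [468.1, -219.8, 144.0]
orientation: [-1.393, -0.866, 0.866]
ft_force: [-1.6, -4.4, 6.0]
gripper_width: 13.7
```

```bash
python3 -c "
from h import *
st();avg(5)"
```

```text
t 13.60 p [ 468.07 -219.81  144.02] az 63.76 y [ 7.e-04 -8.e-04 -1.e+00] F [-1.6  -4.43  5.98] T [-0.847  0.405 -0.071] tau6 -0.002 w 13.7
avgT [-0.829  0.429  0.004] sd [0.029 0.019 0.022] avgF [-1.67 -4.05  6.36]
t 13.85 p [ 468.09 -219.82  144.19] az 63.76 y [ 8.e-04 -9.e-04 -1.e+00] F [-1.07 -4.08  6.5 ] T [-0.849  0.414 -0.018] tau6 -0.002 w 13.7
```

>>> {"name": "arm_command", "arguments": {"motion": [[[0, 0.6, 0], [0, 0, 0], 255], [[0, 0, 0], [0, 0, 0], 255], [[0, 0, 0], [0, -0.03, 0], 255], [[0, 0, 0], [0, -0.05, 0], 255], [[0, 0, 0], [0, -0.05, 0], 255]]}}

```text
t: 14.27
eef_pos: [468.3, -219.1, 143.6]
orientation: [-1.346, -0.967, 0.965]
ft_force: [-0.2, -0.9, 6.8]
gripper_width: 14.1
```

```bash
python3 -c "
from h import *
st()"
```

```text
t 14.27 p [ 468.32 -219.06  143.56] az 71.33 y [ 1.2e-03  6.0e-04 -1.0e+00] F [-0.19 -0.86  6.83] T [-0.149  0.103 -0.009] tau6 0.800 w 14.1
```

>>> {"name": "arm_command", "arguments": {"motion": [[[0, 0, 0], [0, -0.05, 0], 255], [[0, 0, 0], [0, -0.05, 0], 255], [[0, 0, 0], [0, -0.05, 0], 255], [[0, 0, 0], [0, -0.05, 0], 255], [[0, 0, 0], [0, -0.05, 0], 255]]}}

```text
t: 14.68
eef_pos: [468.3, -218.6, 143.5]
orientation: [-1.244, -1.155, 1.152]
ft_force: [-1.9, 1.1, 7.0]
gripper_width: 13.6
```

```bash
python3 -c "
from h import *
st()"
```

```text
t 14.68 p [ 468.29 -218.55  143.47] az 85.66 y [ 0.001   0.0014 -1.    ] F [-1.93  1.11  7.  ] T [ 0.126  0.111 -0.047] tau6 0.743 w 13.6
```

>>> {"name": "arm_command", "arguments": {"motion": [[[0, 0, 0], [0, -0.05, 0], 255], [[0, 0, 0], [0, -0.05, 0], 255], [[0, 0, 0], [0, -0.05, 0], 255], [[0, 0, 0], [0, -0.05, 0], 255], [[0, 0, 0], [0, 0, 0], 255]]}}

```text
t: 15.1
eef_pos: [468.2, -218.5, 143.4]
orientation: [-1.147, -1.302, 1.299]
ft_force: [-0.4, 0.8, 6.9]
gripper_width: 13.4
```

```bash
python3 -c "
from h import *
avg(4)"
```

```text
avgT [0.172 0.14  0.036] sd [0.011 0.032 0.018] avgF [-0.34  0.34  6.68]
t 15.30 p [ 468.2  -218.45  143.41] az 96.99 y [ 7.0e-04  1.6e-03 -1.0e+00] F [-0.49  0.16  6.09] T [0.165 0.087 0.037] tau6 0.045 w 13.3
```

>>> {"name": "arm_command", "arguments": {"motion": [[[0, 0, 0], [0, -0.06, 0], 255], [[0, 0, 0], [0, -0.06, 0], 255], [[0, 0, 0], [0, -0.06, 0], 255], [[0, 0, 0], [0, -0.03, 0], 255], [[0, 0, 0], [0, 0, 0], 255]]}}

```text
t: 15.72
eef_pos: [468.2, -218.4, 143.4]
orientation: [-1.032, -1.452, 1.449]
ft_force: [-0.2, 0.5, 7.0]
gripper_width: 13.8
```

```bash
python3 -c "
from h import *
avg(4)"
```

```text
avgT [0.221 0.156 0.048] sd [0.014 0.02  0.064] avgF [-0.76  1.07  6.7 ]
t 15.92 p [ 468.18 -218.39  143.4 ] az 109.03 y [ 7.0e-04  1.7e-03 -1.0e+00] F [-0.88  1.13  6.66] T [0.221 0.185 0.083] tau6 0.036 w 12.9
```

>>> {"name": "arm_command", "arguments": {"motion": [[[0, 0, 0], [0, -0.035, 0], 255], [[0, 0, 0], [0, 0, 0], 255], [[0, -3, 0], [0, 0, 0], 255], [[0, -3, 0], [0, 0, 0], 255], [[0, -2, 0], [0, 0, 0], 255]]}}

```text
t: 16.33
eef_pos: [468.1, -218.4, 151.2]
orientation: [-1.012, -1.475, 1.472]
ft_force: [-0.1, 0.7, 2.9]
gripper_width: 13.7
```

```bash
python3 -c "
from h import *
avg(4)"
```

```text
avgT [ 0.641 -0.164 -0.024] sd [0.054 0.073 0.012] avgF [1.11 2.56 2.87]
t 16.53 p [ 468.05 -218.66  150.65] az 110.99 y [ 1.0e-04  1.5e-03 -1.0e+00] F [1.49 3.44 2.72] T [ 0.708 -0.217 -0.022] tau6 -0.012 w 13.4
```

>>> {"name": "arm_command", "arguments": {"motion": [[[0, -2, 0], [0, 0, 0], 255], [[0, -2, 0], [0, 0, 0], 255], [[0, -2, 0], [0, 0, 0], 255], [[0, -1, 0], [0, 0, 0], 255]]}}

```text
t: 16.87
eef_pos: [467.5, -219.7, 157.5]
orientation: [-1.012, -1.473, 1.474]
ft_force: [-0.3, 0.1, -1.5]
gripper_width: 13.6
```

```bash
python3 -c "
from h import *
avg(4)"
```

```text
avgT [ 0.07   0.037 -0.003] sd [0.032 0.042 0.017] avgF [-0.48 -0.21 -1.97]
t 17.07 p [ 467.69 -219.57  157.51] az 110.98 y [-6.e-04  2.e-04 -1.e+00] F [-0.75 -0.61 -0.7 ] T [ 0.102  0.036 -0.026] tau6 -0.000 w 13.5
```

>>> {"name": "arm_command", "arguments": {"motion": [[[0, -5, 0], [0, 0, 0], 255], [[0, -10, 0], [0, 0, 0], 255], [[0, -18, 0], [0, 0, 0], 255], [[0, -18, 0], [0, 0, 0], 255], [[0, -15, 0], [0, 0, 0], 255]]}}

```text
t: 17.48
eef_pos: [468.2, -219.7, 225.9]
orientation: [-1.015, -1.474, 1.474]
ft_force: [0.3, 0.5, -1.6]
gripper_width: 13.6
```

```bash
python3 -c "
from h import *
avg(3);print(to([520.3,172.2,223]))
im,d=eyes.snapshot('scene');cv2.imwrite('pics/s3.png',cv2.convertScaleAbs(cv2.resize(im[60:230,140:300],None,fx=3.5,fy=3.5,interpolation=2),alpha=2))"
```

```text
avgT [ 0.002 -0.001 -0.007] sd [0.035 0.023 0.031] avgF [ 0.29  0.1  -1.23]
t 17.63 p [ 468.52 -219.9   225.26] az 110.98 y [ 0.0028 -0.0018 -1.    ] F [-0.08  0.15 -2.02] T [0.049 0.031 0.034] tau6 -0.001 w 13.6
[ 347.6    1.7 -188.8]
```

View pics/s3.png

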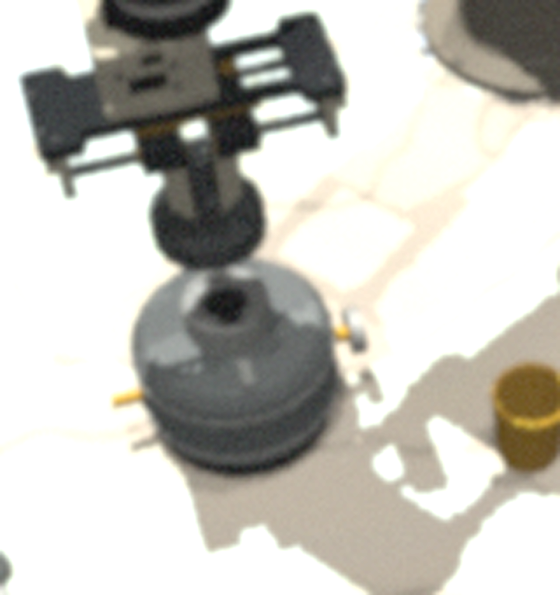

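The cap hangs upright in the gripper at (208,220), the neck's mouth is open at (225,305), and the cup is unmoved. Next, over to the tray.

>>> {"name": "arm_command", "arguments": {"motion": [[[8, 0, -4.5], [0, 0, 0], 255], [[16, 0, -9], [0, 0, 0], 255], [[25, 0, -13.5], [0, 0, 0], 255], [[25, 0, -13.5], [0, 0, 0], 255], [[25, 0, -13.5], [0, 0, 0], 255]]}}

```text
t: 18.1
eef_pos: [482.3, -105.9, 222.6]
orientation: [-1.011, -1.472, 1.473]
ft_force: [0.5, 1.1, -2.3]
gripper_width: 14.0
```

>>> {"name": "arm_command", "arguments": {"motion": [[[25, 0, -13.5], [0, 0, 0], 255], [[25, 0, -13.5], [0, 0, 0], 255], [[25, 0, -13.5], [0, 0, 0], 255], [[25, 0, -13.5], [0, 0, 0], 255], [[25, 0, -13.5], [0, 0, 0], 255]]}}

```text
t: 18.52
eef_pos: [500.3, 35.2, 222.7]
orientation: [-1.011, -1.472, 1.474]
ft_force: [0.6, 0.2, -1.5]
gripper_width: 13.7
```

>>> {"name": "arm_command", "arguments": {"motion": [[[25, 0, -13.5], [0, 0, 0], 255], [[25, 0, -13.5], [0, 0, 0], 255], [[25, 0, -13.5], [0, 0, 0], 255], [[16, 0, -9], [0, 0, 0], 255], [[8, 0, -4.5], [0, 0, 0], 255]]}}

```text
t: 18.93
eef_pos: [515.2, 147.7, 222.6]
orientation: [-1.009, -1.474, 1.476]
ft_force: [-0.4, -0.2, -1.4]
gripper_width: 13.6
```

```bash
python3 -c "
from h import *
avg(4);print(to([520.3,172.2,46]))"
```

```text
avgT [ 0.035  0.005 -0.004] sd [0.049 0.014 0.021] avgF [-0.03  0.51 -2.11]
t 19.13 p [515.7  144.34 223.24] az 110.99 y [-1.3e-03 -7.0e-04 -1.0e+00] F [ 0.35  1.02 -1.42] T [-0.018  0.029  0.008] tau6 0.029 w 13.4
[ 24.4 177.2 -14.5]
```

>>> {"name": "arm_command", "arguments": {"motion": [[[12, 0, -7], [0, 0, 0], 255], [[12, 0, -7], [0, 0, 0], 255], [[0, 15, 0], [0, 0, 0], 255], [[0, 30, 0], [0, 0, 0], 255], [[0, 35, 0], [0, 0, 0], 255]]}}

```text
t: 19.55
eef_pos: [522.3, 173.2, 144.8]
orientation: [-1.017, -1.478, 1.471]
ft_force: [1.1, 0.5, -2.2]
gripper_width: 13.4
```

>>> {"name": "arm_command", "arguments": {"motion": [[[0, 35, 0], [0, 0, 0], 255], [[0, 30, 0], [0, 0, 0], 255], [[0, 18, 0], [0, 0, 0], 255], [[0, 8, 0], [0, 0, 0], 255], [[0, 0, 0], [0, 0, 0], 255]]}}

```text
t: 19.97
eef_pos: [519.8, 172.4, 51.1]
orientation: [-1.011, -1.471, 1.475]
ft_force: [-0.5, 0.9, -1.5]
gripper_width: 13.8
```

```bash
python3 -c "
from h import *
avg(5);print(to([520.3,172.2,38]))"
```

```text
avgT [ 0.05   0.004 -0.022] sd [0.02  0.042 0.019] avgF [ 0.11  0.44 -1.76]
t 20.22 p [521.81 172.61  54.47] az 110.98 y [ 3.3e-03  7.0e-04 -1.0e+00] F [-0.31  0.8  -1.67] T [0.054 0.041 0.003] tau6 0.003 w 14.0
[ 0.2 16.5  1.6]
```

>>> {"name": "arm_command", "arguments": {"motion": [[[0, 5, 0], [0, 0, 0], 255], [[0, 5, 0], [0, 0, 0], 255], [[0, 2, 0], [0, 0, 0], 255], [[0, 0, 0], [0, 0, 0], 255], [[0, 0, 0], [0, 0, 0], 255]]}}

```text
t: 20.63
eef_pos: [520.5, 172.3, 40.6]
orientation: [-1.013, -1.473, 1.474]
ft_force: [-0.1, -0.6, -0.3]
gripper_width: 13.4
```

```bash
python3 -c "
from h import *
avg(5)"
```

```text
avgT [ 0.035  0.025 -0.018] sd [0.019 0.018 0.031] avgF [ 0.04 -0.11 -1.92]
t 20.88 p [520.75 172.36  40.96] az 110.98 y [ 3.e-04  1.e-04 -1.e+00] F [ 0.53  0.19 -2.38] T [0.01  0.041 0.025] tau6 -0.000 w 13.6
```

>>> {"name": "arm_command", "arguments": {"motion": [[[0, 0.8, 0], [0, 0, 0], 255], [[0, 0.8, 0], [0, 0, 0], 255], [[0, 0.6, 0], [0, 0, 0], 255], [[0, 0, 0], [0, 0, 0], 255]]}}

```text
t: 21.22
eef_pos: [520.5, 172.3, 38.5]
orientation: [-1.013, -1.473, 1.474]
ft_force: [0.2, 0.6, -1.5]
gripper_width: 13.5
```

```bash
python3 -c "
from h import *
avg(5)"
```

```text
avgT [ 0.057  0.059 -0.022] sd [0.017 0.016 0.008] avgF [ 0.3  -0.36 -1.84]
t 21.47 p [520.66 172.35  38.63] az 110.98 y [ 1.e-04  1.e-04 -1.e+00] F [ 0.14 -0.16 -1.51] T [ 0.039  0.061 -0.036] tau6 -0.000 w 13.5
```

>>> {"name": "arm_command", "arguments": {"motion": [[[0, 0.6, 0], [0, 0, 0], 255], [[0, 0.4, 0], [0, 0, 0], 255], [[0, 0.3, 0], [0, 0, 0], 255], [[0, 0, 0], [0, 0, 0], 255]]}}

```text
t: 21.8
eef_pos: [520.7, 172.4, 37.7]
orientation: [-1.013, -1.474, 1.473]
ft_force: [-1.8, 0.1, 3.7]
gripper_width: 13.2
```

```bash
python3 -c "
from h import *
avg(5)"
```

```text
avgT [-0.052  0.422  0.002] sd [0.012 0.042 0.041] avgF [-1.65 -0.72  4.89]
t 22.05 p [520.74 172.34  37.71] az 110.98 y [ 4.e-04  1.e-04 -1.e+00] F [-1.27 -0.47  5.19] T [-0.055  0.453  0.02 ] tau6 0.004 w 13.9
```

>>> {"name": "arm_command", "arguments": {"motion": [[[0, -0.3, 0], [0, 0, 0], 255], [[0, 0, 0], [0, 0, 0], 255], [[0, 0, 0], [0, 0, 0], 255]], "newtons": 10}}

```text
t: 22.3
eef_pos: [520.8, 172.4, 37.7]
orientation: [-1.013, -1.474, 1.473]
ft_force: [-1.0, -1.0, 1.4]
gripper_width: 13.6
```

>>> {"name": "arm_command", "arguments": {"motion": [[[0, 0, 0], [0, 0, 0], 190], [[0, 0, 0], [0, 0, 0], 160], [[0, 0, 0], [0, 0, 0], 130], [[0, 0, 0], [0, 0, 0], 130], [[0, 0, 0], [0, 0, 0], 130]]}}

```text
t: 22.72
eef_pos: [520.6, 172.4, 37.5]
orientation: [-1.013, -1.474, 1.474]
ft_force: [1.2, -0.8, -0.4]
gripper_width: 42.1
```

```bash
python3 -c "
from h import *
avg(5)"
```

```text
avgT [ 0.057 -0.004  0.   ] sd [0.016 0.024 0.031] avgF [ 0.3   0.02 -0.16]
t 22.97 p [520.63 172.37  37.63] az 110.98 y [ 1.e-04  1.e-04 -1.e+00] F [ 0.65 -0.48  0.38] T [ 0.045 -0.036  0.045] tau6 -0.000 w 45.1
```

Released with no force. Withdraw upward and look.

>>> {"name": "arm_command", "arguments": {"motion": [[[0, -10, 0], [0, 0, 0], 130], [[0, -20, 0], [0, 0, 0], 130], [[0, -30, 0], [0, 0, 0], 130], [[0, -35, 0], [0, 0, 0], 130], [[0, -35, 0], [0, 0, 0], 130]]}}

```text
t: 23.38
eef_pos: [520.1, 172.2, 169.5]
orientation: [-1.013, -1.473, 1.474]
ft_force: [1.4, 0.1, 0.5]
gripper_width: 45.2
```

>>> {"name": "arm_command", "arguments": {"motion": [[[0, -30, 0], [0, 0, 0], 130], [[0, -20, 20], [0, 0, 0], 130], [[0, 0, 35], [0, 0, 0], 130], [[0, 0, 35], [0, 0, 0], 130], [[0, 0, 25], [0, 0, 0], 130]]}}

```text
t: 23.8
eef_pos: [410.7, 130.5, 218.5]
orientation: [-1.013, -1.474, 1.474]
ft_force: [0.0, 0.4, 0.8]
gripper_width: 45.1
```

>>> {"name": "arm_command", "arguments": {"motion": [[[0, 0, 0], [0, 0, 0], 130], [[0, 0, 0], [0, 0, 0], 130], [[0, 0, 0], [0, 0, 0], 130]]}}

```text
t: 24.05
eef_pos: [414.3, 131.3, 218.5]
orientation: [-1.015, -1.475, 1.472]
ft_force: [-0.2, -0.3, 0.6]
gripper_width: 45.0
```

```bash
python3 -c "
from h import *
avg(3)
im,d=eyes.snapshot('scene');P=cloud('scene',d)
m=(abs(P[...,0]-520)<70)&(abs(P[...,1]-172)<70)&(P[...,2]>50)&(P[...,2]<90);q=P[m];print(m.sum(),q.mean(0),np.percentile(q[:,2],98))
cv2.imwrite('pics/s4.png',cv2.convertScaleAbs(cv2.resize(im[90:310,120:410],None,fx=2.7,fy=2.7,interpolation=2),alpha=2))"
```

```text
avgT [ 0.07   0.019 -0.015] sd [0.017 0.047 0.018] avgF [-0.22 -0.02  0.02]
t 24.20 p [414.18 131.4  217.64] az 110.99 y [ 3.e-04  2.e-04 -1.e+00] F [-0.7   0.1   0.38] T [ 0.049 -0.002 -0.039] tau6 0.002 w 45.3
166 [523.91167381 170.29733777  63.0381794 ] 69.6334001370632
```

View pics/s4.png

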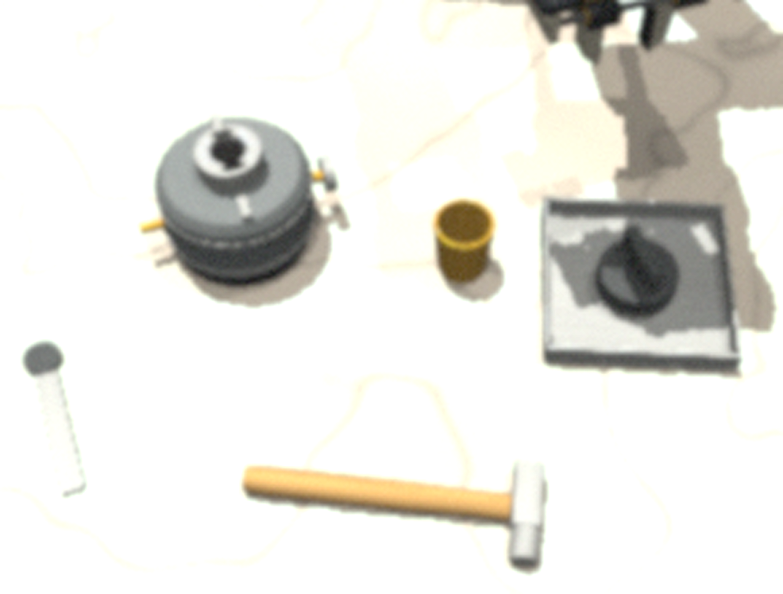

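The cap stands upright in the middle of the tray at (637,275), its wing top about 67 mm up as expected. The neck is open at (228,150), and the cup, hammer and blank are where they were.

```bash
python3 -c "
from rig import arm
arm.sign_off()"
```

```text
the job is handed in; nothing more can be done
```

The coolant pot is open. The cap stands upright in the middle of the tray, and I handed the job in at about 24 s of the 64 s allowed.

- **Venting:** I turned the cap unpressed and met the first stop with its x about 52° short of the tank's x. I held it there for about 1.5 s without forcing it.
- **Stop deflection (least certain):** by angle I estimate 0.08 to 0.09 rad. The torque at rest read only about 0.15 N m, which alone would give about 0.06 rad. I put the difference down to friction holding part of the load, but I could not measure the deflection directly. Both figures are past the 0.05 needed to vent and below 0.125.
- **Pressing and opening:** I pressed the cap 6.2 to 6.3 mm below locked, judged by tool height, and turned it on into the notches. It came free with only light forces.
- **Setting down:** it touched the tray floor with about 5 N, which I eased off before letting go.
- **Final check:** the last picture shows the cap upright in the tray and the neck open. The hammer, cup and blank looked unmoved and the gripper was well clear. Nothing failed in these checks.

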